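Clamp a pine board home in the drilling jig

ROBOT

A 7-joint arm with a two-finger parallel gripper is mounted at the origin on the work surface. World frame = base frame: x ahead of the robot, y to its left, z up, the work surface at z = 0. Lengths are in m, angles in degrees, forces in N, time in s.
With the tool pointing down it reaches from about 0.4 to 0.85 m from the base axis. Payload 10.4 kg.
Tool frame: the origin (TCP) lies at the very end of the fingers, on their centre line; the grasp point (between the pads) lies 19 mm behind it (grip_depth is the distance from the TCP to the grasp point, in m); y points along the fingers, x is the direction in which the jaws open and shut, and the axes are right-handed (so a half turn about y gives the same grasp; the last joint's range is limited). The gripper opens to 85 mm and grips with 20 to 120 N. Pads are 22 mm wide; open, the fingers measure 114 mm over their backs; the gripper's body (76 mm by 85 mm) begins 54 mm behind the grasp point. The pads swing forward as they close: fully open they stand 13 mm farther back than shut.
Start: joints at [-1.295, 19.034, -3.707, 83.658, 1.238, 77.344, -5.071], TCP at [0.625, 0, 0.231] pointing down, gripper open.
Joint ranges: [-148.97, 148.97], [-28.65, 121.19], [-84.17, 76.75], [9.2, 138.47], [-72.65, 252.65], [3.7, 117.97], [-149.18, 149.18]. Speed limits (degrees/s): [127.2, 127.2, 159.86, 159.86, 180, 180, 180].

INTERFACE

Orientations are given as a 3x3 rotation matrix whose columns are the frame's x, y, z axes.
In Python, from station import * gives the robot as it stands.
- The arm moves only by the tool jog_arm, never from a script. Its argument "series" is one flat list of numbers, 7 for each row, row after row: the closure in counts, from 0 (fully open) to 255 (shut), then the shift along the tool's x, y, z in mm, then the turn, a rotation vector about the tool's x, y, z in rad. A call has 1 to 20 rows; each row is the pose to reach, as a shift and turn from the pose measured when the call began, along the tool's axes at that moment; what a row does not reach only later rows make up. A row lasts 1/10 s, in which the tool goes at most 50 mm and 8.59 degrees, less where a joint would pass 70% of its speed; a pose out of reach is approached as far as the arm can. A call with a gripper value outside its range is refused whole. The fingers move at their own pace and stop on an object; the grip force is fixed at half the most. Time passes only in rows, so rows that repeat a pose let the fingers close. It gives the time, the measured TCP pose, the force and the opening at its end, in the units of the state.
- observe(): the state, without advancing time (a new reading comes with each control period).
- snapshot(name): name is "scene" or "side" or "wrist"; returns the picture (480x640x3 uint8, red, green, blue); there is no depth.
- camera_info(name): a dict with "camera_matrix" (3x3 intrinsics, pixels), "k1" (the pictures are not rectified: a ray, as slopes to the right and down, at radius r is drawn at 1 + k1 r^2 times it, then the intrinsics apply), "cam_to_world" (4x4, takes a point from camera to world coordinates); the wrist camera has in their place "tool_from_camera" (4x4, takes a point from camera to tool coordinates, whose origin is the TCP and whose axes are the tool frame's). Camera axes: x right, y up, looking along -z (the intrinsics and any distortion apply to the point x, -y, -z); pixel columns grow to the right and rows downward; lengths in m; the calibration is good to about 2 mm. A picture is of the moment at which its call begins: read the wrist's pose just before it. camera_info takes no time and is no camera call.
- job_done(): hands the job in, once; it reports no verdict.
The state is a dict: "time": time; "q": joint angles; "qvel": joint speeds; "joint_efforts": joint torques, N m; "tool_pos": TCP position; "tool_rot": TCP orientation; "ft_force": force on the tool from outside, world axes, zero at the start; "torque": the same for the moment, N m; "gripper_width": finger opening in m.
Only numpy, scipy, OpenCV 4.12 (cv2) and the standard library are available. Lean on these libraries where they do the work, as an engineer would, in place of code of your own. Each camera call takes 0.05 s, during which the arm holds its last target. There are 200 camera calls.

TASK

Set the pine board up for drilling in the plywood jig on the bench: push it along the jig with the fingertips, without lifting it, until its end sits fully home against the dark end stop. Then push the toggle clamp's orange lever over until it snaps past centre and stays there with the clamp's rubber foot pressing the board down. Leave everything else on the bench where it is.

Things in the scene. Friction and masses are not known exactly. Their poses are not given: they have to be found in the camera images.
- jig: Drilling jig screwed to the bench: plywood base x -90 to 165, y -160 to 200 mm, top 12 mm above the bench, carrying guides, end stop, drill bridge and toggle clamp. Origin on the bench under the middle line of the board's channel; x across the channel, away from the robot towards fence and clamp; y along the channel (stop at the -y end, open at +y); z up. All jig sizes here are in this frame.
- fence (a point): Middle of the top of the pine fence, the far wall of the channel, which carries the clamp: x 46 to 135, y -152 to 100, top z 31 mm. The channel's near wall is a low strip, x -60 to -46, y -152 to 40, top z 24 mm. Axes as the jig's.
- bushing (a point): Top of the steel drill bushing (20 mm across) on the aluminium bridge over the channel: x -76 to 84, y -111 to -75, underside z 36, top z 44 mm, bushing top z 49. The board slides under the bridge. Axes as the jig's.
- board: Loose pine board (1x4 offcut), 89 mm (x) x 220 mm (y) x 19 mm thick, 0.12 to 0.24 kg, lying flat in the jig's channel (92 mm wide), its -y end 30 to 80 mm short of the stop at the start. Origin at the centre of its underside; axes as the jig's.
- board_front (a point): Centre of the board's end face that must meet the stop (-y end), mid-thickness. Axes as the board's.
- board_back (a point): Centre of the board's other end face (+y end, the end to push on), mid-thickness, 21.5 mm above the bench.
- stop_face (a point): Point on the face of the dark wood end stop (38 mm high above the bench, 106 mm wide), on the middle line of the channel at y -130, z 21.5 mm. The board is home when board_front meets it. Axes as the jig's.
- clamp_pivot (a point): Pivot pin of the clamp's arm, fixed in the jig at x 62, y -10, z 57 mm. Axes as the jig's. Lever and arm swing in the upright plane through it, along the jig's x.
- lever_grip (a point): Point in the lever's orange sleeve (21 mm wide along y, 15 thick), which reaches 27 mm from it to the free end, 41 the other way. From clamp_pivot (jig x, height, mm): open (21, 131), lever upright; it closes away from the robot and down, passing about (42, 134), (57, 134), (76, 127), (87, 113), (96, 91), (102, 73), to end at about (113, 39), the lever then nearly level.
- clamp_lever (a joint): Angle between lever and clamp arm (rad): 0 open (both upright), about 2.35 foot just on the board, 2.72 dead centre, 2.855 snapped over at its stop. It moves with 1 to 2 N at the sleeve and stays about where it is left (it may sink by its weight until the foot touches), needs 2 to 4 N down on the sleeve to pass dead centre, then snaps to its stop by itself and stays.
- clamp_foot: Black rubber foot, 16 mm across and high, on the bolt at the clamp arm's tip; origin at the centre of its lower face. Open, it points at the robot and the arm stands up, leaning 10 deg to the robot, its tip 64 mm above clamp_pivot, on the robot's side of the lever; clamped, it presses the board with about 18 N, 55 mm in -x from clamp_pivot.
- hammer: Loose steel tack hammer with black grip, 256 mm long, head 106 mm wide. Origin under its handle, near the middle. Not part of the job.
- funnel: Loose red plastic funnel standing mouth down, 112 mm across, 115 mm high. Origin at the centre of its mouth. Not part of the job.
- nut_driver: Loose chrome nut driver with black handle, 197 mm long, 29 mm thick, lying on the bench beyond the stop end of the jig. Not part of the job.
- parts_box: Gray plastic parts box with compartments, 110 x 190 x 45 mm, beyond the jig. Not part of the job.
- tape_measure: Yellow tape measure, 68 x 34 x 62 mm high. Not part of the job.
- wax_tin: Round tin with green lid, 93 mm across, 42 mm high. Not part of the job.
- screw_cup: Aluminium cup of brass screws, 60 mm across, 38 mm high, standing on the jig's base beyond the end of the fence. Not part of the job.
Not all that is in view belongs to the job. What is shaped like the board but green is not meant.

How it is judged (in metres and radians):
On the way, in this order (a step that is already met when the one before it is completed fails the run):
1. the board's end is against the stop (within 2 mm) while the clamp is still open (y of board_front in the frame of stop_face below 0.002 m and z of board in the frame of jig below 0.014 m and value of joint clamp_lever below 1.5 rad), for 0.2 s.
2. the lever has snapped past centre and the foot presses on the board (y of board_front in the frame of stop_face below 0.002 m and value of joint clamp_lever above 2.8 rad and contact force between clamp_foot and board above 8 N), for 0.2 s.
At the end, for the whole second after the job is handed in: The board lies flat on the jig's base with its end within 2 mm of the stop, the clamp's lever has snapped past dead centre (joint above 2.80 rad) and stays, and the foot presses on the board with more than 8 N (all of step 2 and z of board in the frame of jig below 0.014 m and linear speed of board below 0.01 m/s); the robot touches nothing.
It fails at once if the board is lifted more than 8 mm off the jig's base (z of board in the frame of jig above 0.02 m).
It fails at once if another thing on the bench is moved by more than 15 mm (distance of any of hammer, funnel, nut_driver, parts_box, tape_measure, wax_tin, screw_cup from where it was at the start of the episode above 0.015 m).
It also fails if it takes over 45 s, if anything falls off the work surface, if the arm or the gripper's body presses on something with over 40 N, if the wrist force passes 120 N, or if a joint passes its speed limit or range.

## Working session

There is one attempt and no reset: what is moved stays moved. The work goes in short steps, Python scripts to look and compute and a tool call to move; the robot and the scene stay as the last step left them, time stands still between calls to the robot, and variables do not carry over. Pictures are saved under pics/ and viewed, about 8 in all and at most 12, crops included, and the job is handed in when it is done.

Besides the shell and the picture viewer there is one more tool, called after "Emit:" as a command line: name --argument value ..., lists and objects as JSON in quotes. jog_arm: Moves the arm, as the interface text tells. Its arguments: {"type":"object","properties":{"series":{"type":"array","items":{"type":"number"}}},"required":["series"]}

```bash
mkdir -p pics
python3 - <<'E'
from station import *
import cv2, numpy as np
for n in ("scene","side"):
    im=snapshot(n); cv2.imwrite(f"pics/{n}0.png",im[:,:,::-1])
    c=camera_info(n); print(n,{k:np.round(v,4).tolist() for k,v in c.items() if k!='name'})
s=observe(); print(s)
E
```

```text
scene {'camera_matrix': [[500.0294, 0.0, 319.3121], [0.0, 500.0294, 236.3624], [0.0, 0.0, 1.0]], 'k1': 0.0455, 'cam_to_world': [[0.7067, -0.3792, 0.5973, 1.3432], [0.7071, 0.4072, -0.5782, -0.8604], [-0.0239, 0.8309, 0.5559, 0.9223], [0.0, 0.0, 0.0, 1.0]]}
side {'camera_matrix': [[503.1391, 0.0, 325.7334], [0.0, 503.1391, 247.1807], [0.0, 0.0, 1.0]], 'k1': 0.0236, 'cam_to_world': [[0.908, 0.2687, -0.3215, 0.084], [-0.419, 0.5739, -0.7036, -1.0026], [-0.0046, 0.7736, 0.6337, 1.0047], [0.0, 0.0, 0.0, 1.0]]}
{'time': 0.1, 'q': array([-1.29539557, 19.06872935, -3.70720445, 83.70030306,  1.23759852,
       77.34208083, -5.07313169]), 'qvel': array([-0.00558787, -0.10662984, -0.14564157, -0.14828924,  0.05559664,
        0.0333713 , -0.00234413]), 'joint_efforts': array([ 9.25707973e-04, -6.26745987e+01,  4.87730233e-02, -3.92438293e+01,
        1.62844139e-02,  6.89412060e-03, -5.92459219e-05]), 'tool_pos': array([6.24677488e-01, 5.24252754e-06, 2.30598813e-01]), 'tool_rot': array([[ 9.99999228e-01, -1.24272043e-03,  1.21258687e-05],
       [-1.21928532e-05, -5.38938774e-05,  9.99999998e-01],
       [-1.24271978e-03, -9.99999226e-01, -5.39089881e-05]]), 'ft_force': array([ 0.45830943,  0.28801969, -0.12126622]), 'torque': array([ 0.04022118, -0.03011842,  0.04888886]), 'gripper_width': 0.08508028532209587}
```

View pics/scene0.png

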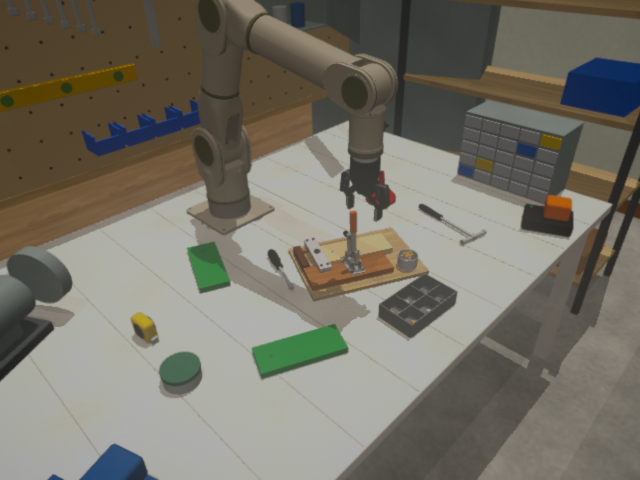

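View pics/side0.png

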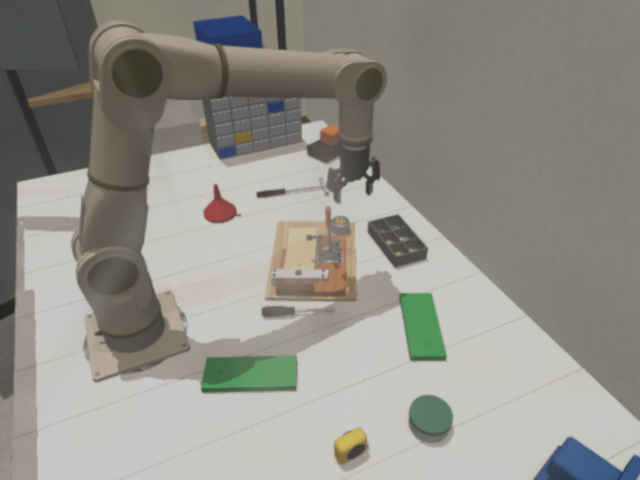

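Scene: the jig spans about (288–428, 228–298), with the lever at (352, 220), the bridge at (317, 253) and the cup at (407, 259). Side: the jig spans about (266–357, 220–300), with the lever at (328, 216) and the cup at (340, 225). I'll enlarge both.

Run:
```python
import cv2
a=cv2.imread("pics/scene0.png")[195:305,280:440]; cv2.imwrite("pics/scene_c.png",cv2.resize(a,None,fx=5,fy=5,interpolation=cv2.INTER_CUBIC))
a=cv2.imread("pics/side0.png")[200:305,258:378]; cv2.imwrite("pics/side_c.png",cv2.resize(a,None,fx=5,fy=5,interpolation=cv2.INTER_CUBIC))
```

```text
(no output)
```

View pics/scene_c.png

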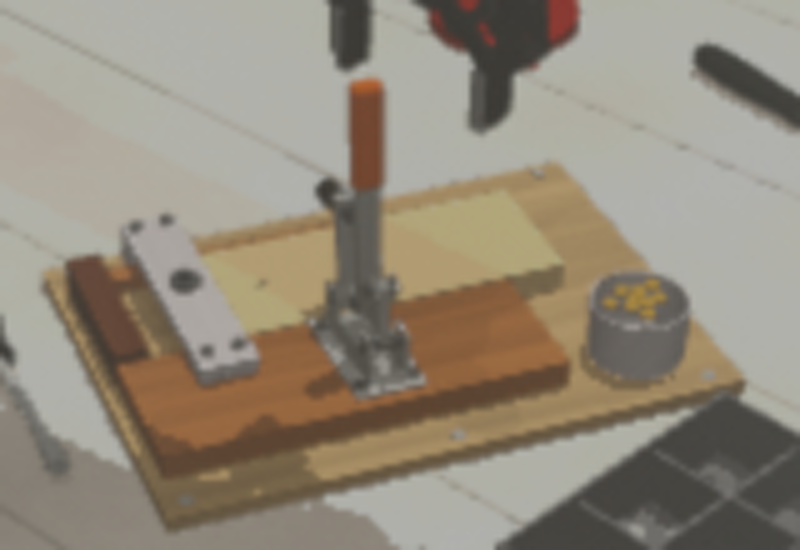

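View pics/side_c.png

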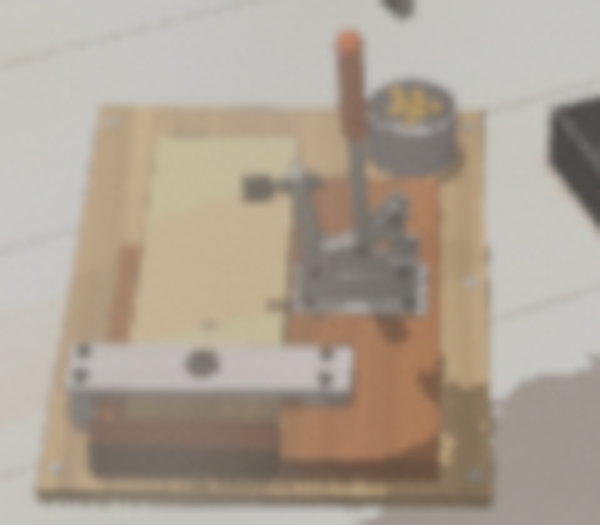

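The crops (5x) show these pixel positions.

| Feature | Scene crop | Side crop |
|---|---|---|
| Base corners | (45,275), (555,165), (742,380), (168,517) | (40,488), (103,107), (484,110), (490,490) |
| Board +y top edge | (515,190)–(563,265) | (160,140)–(298,145) |
| Bushing | (187,281) | (202,362) |

The gap at the stop is visible, and so is the upright lever with the foot pointing at the robot.

```bash
cat > h.py <<'E'
from station import *
import numpy as np, cv2
def ray(n,uv,crop=None):
    c=camera_info(n); K=c["camera_matrix"]; M=np.array(c["cam_to_world"])
    uv=np.atleast_2d(uv).astype(float)
    if crop: uv=np.array(crop)+(uv+.5)/5-.5
    d=cv2.undistortPoints(uv[:,None],np.array(K),np.array([c["k1"],0,0,0,0.]),).reshape(-1,2)
    D=np.c_[d[:,0],-d[:,1],-np.ones(len(d))]@M[:3,:3].T
    return M[:3,3],D
def plane(n,uv,z,crop=None):
    o,D=ray(n,uv,crop); return o+D*((z-o[2])/D[:,2])[:,None]
CR={"scene":(280,195),"side":(258,200)}
def rigid(j,w):
    jm,wm=j.mean(0),w.mean(0); a=j-jm; b=w-wm
    th=np.arctan2((a[:,0]*b[:,1]-a[:,1]*b[:,0]).sum(),(a*b).sum())
    R=np.array([[np.cos(th),-np.sin(th)],[np.sin(th),np.cos(th)]]); return th,R,wm-R@jm
E
python3 - <<'E'
from h import *
J=np.array([[-.09,-.16],[-.09,.2],[.165,.2],[.165,-.16]])
C={"scene":[[45,275],[555,165],[742,380],[168,517]],"side":[[40,488],[103,107],[484,110],[490,490]]}
B={"scene":[[515,190],[563,265]],"side":[[160,140],[298,145]]}
H={"scene":[[187,281]],"side":[[202,362]]}
W=[];
for n in C:
    w=plane(n,C[n],.012,CR[n])[:,:2]; W.append(w); th,R,t=rigid(J,w)
    print(n,np.degrees(th),t,"res mm",np.round((J@R.T+t-w)*1e3,1).tolist())
th,R,t=rigid(np.r_[J,J],np.r_[W[0],W[1]]); print("both",np.degrees(th),t)
for n in C:
    b=plane(n,B[n],.031,CR[n])[:,:2]; h=plane(n,H[n],.049,CR[n])[:,:2]
    print(n,"board end in jig mm",np.round((b-t)@R*1e3,1).tolist(),"bush",np.round((h-t)@R*1e3,1))
f=lambda x,y:np.round(R@np.array([x,y])+t,4)
print("chan end",f(0,.15),"pivot",f(.062,-.01),"grip",f(.083,-.01))
E
```

```text
scene -26.10566547441927 [0.49410592 0.07044629] res mm [[-4.4, -0.7], [-1.0, 3.7], [3.1, 1.0], [2.3, -4.0]]
side -26.202275560306653 [0.49429455 0.07566446] res mm [[-1.7, 0.4], [-0.3, 3.3], [0.6, 1.3], [1.4, -5.0]]
both -26.154095704703877 [0.49420021 0.07305547]
scene board end in jig mm [[-42.5, 144.1], [44.4, 136.2]] bush [[  2.5 -93.7]]
side board end in jig mm [[-45.4, 138.9], [43.3, 135.2]] bush [[ -2.3 -92.2]]
chan end [0.5603 0.2077] pivot [0.5454 0.0368] grip [0.5643 0.0275]
```

Run:
```python
from h import *
print(plane("side",[[220,213]],.0),"cup",plane("side",[[340,220]],.038),"hammer",plane("side",[[257,194],[325,187],[322,180]],.01))
```

```text
[[0.34235599 0.43551382 0.        ]] cup [[0.67481535 0.177568   0.038     ]] hammer [[0.49172067 0.47940343 0.01      ]
 [0.73167262 0.41795578 0.01      ]
 [0.74168767 0.46646198 0.01      ]]
```

Emit:
jog_arm --series '[255,0,-40,0,0,0,0,255,0,-40,40,0,0.1,0,255,-10,-30,80,0,0.2,0,255,-20,0,130,0,0.3,0,255,-35,30,170,0,0.4,0,255,-47,60,210,0,0.4565,0,255,-47,80,244,0,0.4565,0,255,-47,80,244,0,0.4565,0,255,-47,80,244,0,0.4565,0,255,-47,80,244,0,0.4565,0]'

```text
time: 1.1
tool_pos: [0.5784, 0.2426, 0.1511]
tool_rot: [[0.897, -0.0, 0.442], [-0.442, -0.001, 0.897], [-0.0, -1.0, -0.001]]
ft_force: [0.6, -0.5, 0.3]
gripper_width: 0.0003
```

Run:
```python
from h import *
c=camera_info("wrist"); print({k:np.round(v,4).tolist() for k,v in c.items()})
cv2.imwrite("pics/w1.png",snapshot("wrist")[:,:,::-1])
```

```text
{'camera_matrix': [[406.7065, 0.0, 318.1277], [0.0, 406.7065, 245.6568], [0.0, 0.0, 1.0]], 'k1': -0.0226, 'tool_from_camera': [[1.0, 0.0004, -0.0007, 0.0002], [-0.0007, 0.2873, -0.9578, -0.1417], [-0.0002, 0.9578, 0.2873, 0.0716], [0.0, 0.0, 0.0, 1.0]]}
```

View pics/w1.png

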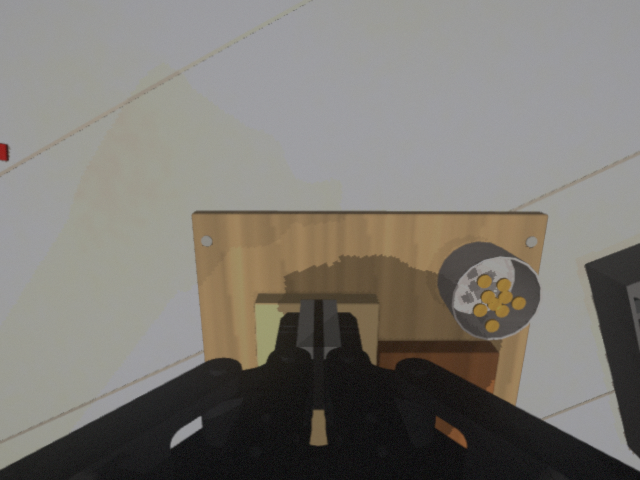

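The wrist view shows the base's +y edge at v≈214 (u 195–546), the board's +y top edge at v≈303 (u 257–378), and the cup at (495, 300).

```bash
cat >> h.py <<'E'
def wplane(uv,z,s):
    c=camera_info("wrist"); T=np.eye(4); T[:3,:3]=s["tool_rot"]; T[:3,3]=s["tool_pos"]; M=T@np.array(c["tool_from_camera"])
    d=cv2.undistortPoints(np.array(uv,float)[:,None],np.array(c["camera_matrix"]),np.array([c["k1"],0,0,0,0.])).reshape(-1,2)
    D=np.c_[d[:,0],-d[:,1],-np.ones(len(d))]@M[:3,:3].T; o=M[:3,3]
    return o+D*((z-o[2])/D[:,2])[:,None]
E
python3 - <<'E'
from h import *
s=observe()
th=np.radians(-26.15);R=np.array([[np.cos(th),-np.sin(th)],[np.sin(th),np.cos(th)]]);t=np.array([.4942,.0731])
for n,uv,z in(("base",[[195,214],[546,214]],.012),("board",[[257,303],[378,303]],.031),("fence end",[[498,350]],.031)):
    w=wplane(uv,z,s)[:,:2]; print(n,np.round((w-t)@R*1e3,1).tolist())
print(s["time"],np.round((s["tool_pos"][:2]-t)@R*1e3,1))
E
```

```text
base [[-85.4, 199.9], [163.5, 199.4]]
board [[-41.6, 140.1], [43.5, 139.8]]
fence end [[133.3, 101.7]]
1.15 [  1.2 189.1]
```

Emit:
jog_arm --series '[255,-1,45,0,0,0,0,255,-1,90,0,0,0,0,255,-1,120,0,0,0,0,255,-1,133,0,0,0,0,255,-1,133,-10,0,0,0,255,-1,133,-20,0,0,0,255,-1,133,-28,0,0,0,255,-1,133,-34,0,0,0,255,-1,133,-40,0,0,0,255,-1,133,-46,0,0,0,255,-1,133,-52,0,0,0,255,-1,133,-58,0,0,0,255,-1,133,-64,0,0,0,255,-1,133,-70,0,0,0,255,-1,133,-75,0,0,0,255,-1,133,-78,0,0,0,255,-1,133,-78,0,0,0]'

```text
time: 2.85
tool_pos: [0.5428, 0.172, 0.0182]
tool_rot: [[0.896, -0.001, 0.443], [-0.443, -0.001, 0.896], [-0.0, -1.0, -0.001]]
ft_force: [-1.5, 0.1, -0.5]
gripper_width: 0.0002
```

Run:
```python
from h import *
s=observe(); a=snapshot("wrist")[:,:,::-1]; b=snapshot("side")[200:305,258:378,::-1]
cv2.imwrite("pics/m2.png",np.hstack([cv2.resize(a,(400,300)),cv2.resize(b,(400,300))]))
th=np.radians(-26.15);R=np.array([[np.cos(th),-np.sin(th)],[np.sin(th),np.cos(th)]]);t=np.array([.4942,.0731])
print(s["time"],np.round((s["tool_pos"][:2]-t)@R*1e3,1),s["tool_pos"][2],s["ft_force"].round(1))
```

```text
2.85 [  0.  110.2] 0.018220766560841407 [-1.5  0.1 -0.5]
```

View pics/m2.png

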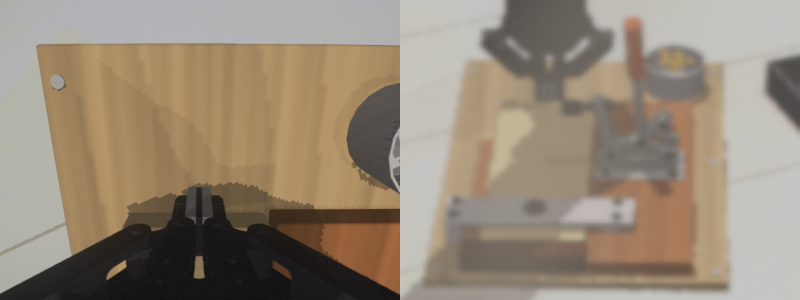

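The board is moving with the fingers. In the side half its front end is now past the bridge, near the stop. I'll press on slowly.

Emit:
jog_arm --series '[255,0,0,-2,0,0,0,255,0,0,-4,0,0,0,255,0,0,-6,0,0,0,255,0,0,-7,0,0,0,255,0,0,-8,0,0,0,255,0,0,-8,0,0,0]'

```text
time: 3.55
tool_pos: [0.5393, 0.1653, 0.0182]
tool_rot: [[0.897, -0.001, 0.443], [-0.443, -0.001, 0.897], [-0.0, -1.0, -0.001]]
ft_force: [-0.0, 1.2, -0.6]
gripper_width: -0.0001
```

Emit:
jog_arm --series '[255,0,0,-1,0,0,0,255,0,0,-2,0,0,0,255,0,0,-3,0,0,0,255,0,0,-4,0,0,0]'

```text
time: 3.95
tool_pos: [0.5392, 0.1652, 0.0194]
tool_rot: [[0.897, 0.004, 0.441], [-0.441, 0.004, 0.897], [0.002, -1.0, 0.005]]
ft_force: [6.9, 13.2, -1.4]
gripper_width: 0.0004
```

Emit:
jog_arm --series '[255,0,0,-3,0,0,0,255,0,0,-3,0,0,0,255,0,0,-3,0,0,0,255,0,0,1,0,0,0]'

```text
time: 4.35
tool_pos: [0.5398, 0.1663, 0.0197]
tool_rot: [[0.898, 0.004, 0.441], [-0.441, 0.004, 0.898], [0.002, -1.0, 0.006]]
ft_force: [-0.2, 0.9, -0.3]
gripper_width: -0.0002
```

Run:
```python
from h import *
a=snapshot("scene")[230:300,280:360,::-1]; b=snapshot("side")[255:305,260:340,::-1]
cv2.imwrite("pics/m3.png",np.hstack([cv2.resize(a,(400,350),interpolation=2),cv2.resize(b,(400,350),interpolation=2)]))
```

```text
(no output)
```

View pics/m3.png

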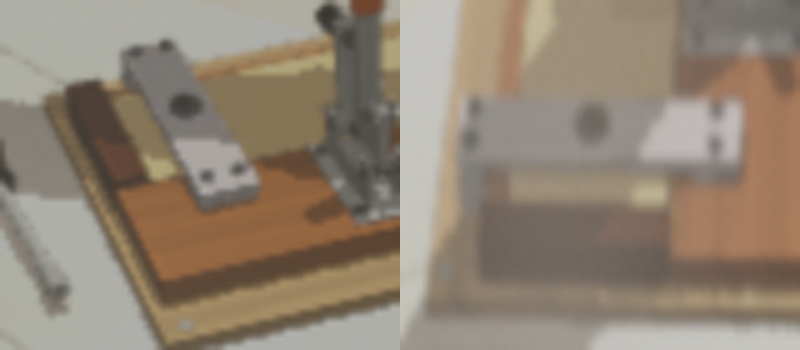

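The board's front end now meets the dark stop with no base showing between them. The force at the stall was about 15 N at the predicted position. Next is the lever: retreat, rise, and go to its robot side.

Emit:
jog_arm --series '[255,0,0,10,0,0,0,255,0,-10,15,0,0,0,255,0,-60,15,0,0,0,255,0,-110,15,0,0,0,255,0,-160,15,0,0,0,255,0,-210,10,0,0,0,255,10,-240,-25,0,0,0,255,20,-240,-65,0,0,0,255,30,-240,-100,0,0,0,255,30,-220,-114,0,0,0,255,30,-190,-114,0,0,0,255,30,-158,-114,0,0,0,255,30,-158,-114,0,0,0]'

```text
time: 5.75
tool_pos: [0.5134, 0.0498, 0.1738]
tool_rot: [[0.898, -0.003, 0.441], [-0.441, 0.002, 0.898], [-0.004, -1.0, 0.001]]
ft_force: [0.2, -0.3, 0.4]
gripper_width: 0.0
```

Run:
```python
from h import *
a=snapshot("scene")[170:290,290:390,::-1]; b=snapshot("side")[170:290,270:370,::-1]
cv2.imwrite("pics/m4.png",np.hstack([cv2.resize(a,(400,480),interpolation=2),cv2.resize(b,(400,480),interpolation=2)]))
```

```text
(no output)
```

View pics/m4.png

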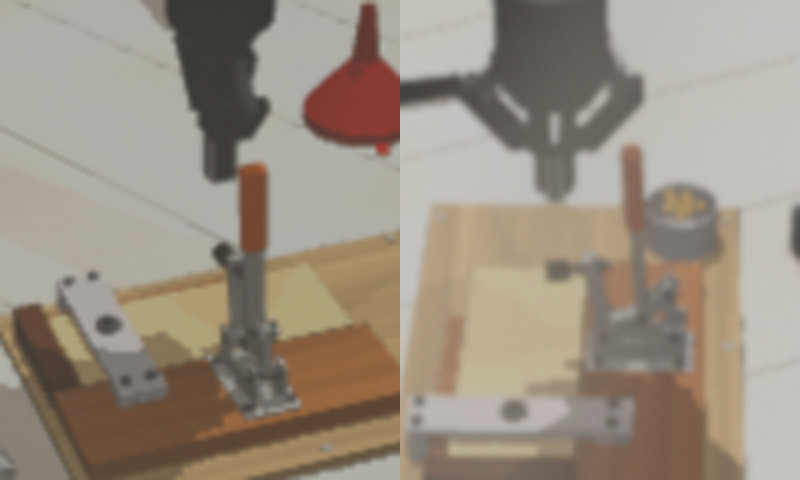

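The board stays home and the fingers stand clear on the robot side of the upright lever. I'll raise them 20 mm and push the first part of the arc.

Emit:
jog_arm --series '[255,0,-21,2,0,0,0,255,15,-21,2,0,0,0,255,28,-21,2,0,0,0,255,36,-22,2,0,0,0,255,44,-23,2,0,0,0,255,52,-25,2,0,0,0,255,60,-26,2,0,0,0,255,68,-26,2,0,0,0,255,76,-25,2,0,0,0,255,84,-23,2,0,0,0,255,92,-20,2,0,0,0,255,99,-13,2,0,0,0,255,105,-6,2,0,0,0,255,105,-6,2,0,0,0]'

```text
time: 7.25
tool_pos: [0.6107, 0.0052, 0.1822]
tool_rot: [[0.897, 0.001, 0.441], [-0.441, 0.003, 0.897], [-0.0, -1.0, 0.003]]
ft_force: [-0.2, -0.3, 0.3]
gripper_width: -0.0
```

Run:
```python
from h import *
a=snapshot("scene")[170:290,290:390,::-1]; b=snapshot("side")[170:290,270:370,::-1]
cv2.imwrite("pics/m5.png",np.hstack([cv2.resize(a,(400,480),interpolation=2),cv2.resize(b,(400,480),interpolation=2)]))
```

```text
(no output)
```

View pics/m5.png

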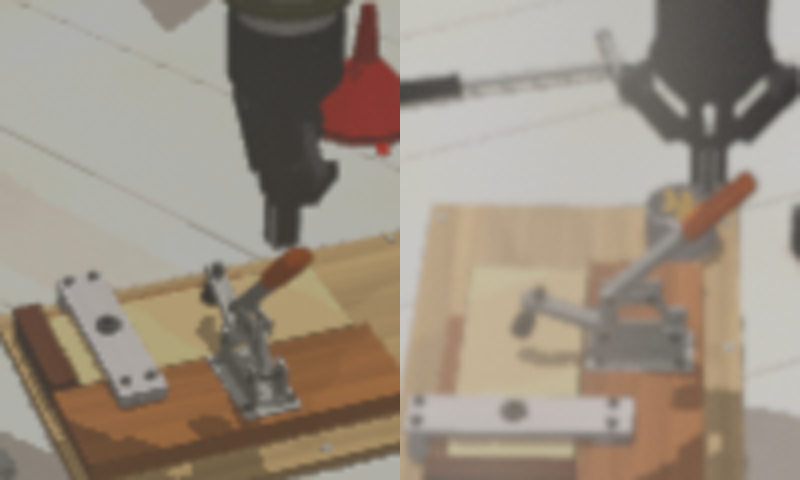

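The lever is at about 45° with the fingertip behind the sleeve and the arm is coming down. I'll continue the arc down through dead centre.

Emit:
jog_arm --series '[255,4,8,0,0,0,0,255,7,16,0,0,0,0,255,10,24,0,0,0,0,255,14,33,0,0,0,0,255,18,42,0,0,0,0,255,22,50,0,0,0,0,255,25,58,0,0,0,0,255,27,64,0,0,0,0,255,29,70,0,0,0,0,255,30,74,0,0,0,0,255,31,77,0,0,0,0,255,31,79,0,0,0,0,255,31,79,0,0,0,0]'

```text
time: 8.65
tool_pos: [0.6386, -0.0076, 0.1043]
tool_rot: [[0.898, 0.002, 0.441], [-0.441, 0.003, 0.898], [0.0, -1.0, 0.004]]
ft_force: [0.0, 0.0, -0.4]
gripper_width: -0.0001
```

Run:
```python
from h import *
a=snapshot("scene")[200:300,290:390,::-1]; b=snapshot("side")[200:300,270:370,::-1]
cv2.imwrite("pics/m6.png",np.hstack([cv2.resize(a,(400,400),interpolation=2),cv2.resize(b,(400,400),interpolation=2)]))
```

```text
(no output)
```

View pics/m6.png

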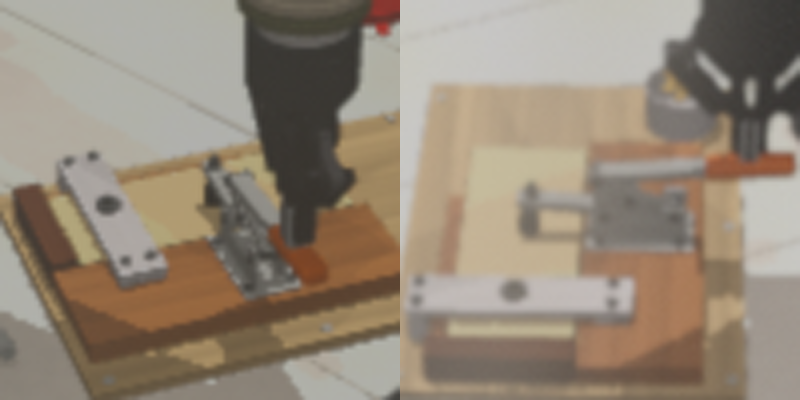

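The lever looks nearly level with the foot down on the board, and the fingers carry no load. I'll press a few mm further to confirm it is at its stop.

Emit:
jog_arm --series '[255,0,1,0,0,0,0,255,0,2,0,0,0,0,255,0,3,0,0,0,0,255,0,4,0,0,0,0,255,0,5,0,0,0,0]'

```text
time: 9.25
tool_pos: [0.6397, -0.0079, 0.1008]
tool_rot: [[0.898, 0.005, 0.441], [-0.441, 0.003, 0.898], [0.003, -1.0, 0.005]]
ft_force: [0.1, -1.4, 7.8]
gripper_width: -0.0
```

Emit:
jog_arm --series '[255,0,-10,0,0,0,0,255,0,-50,0,0,0,0,255,0,-100,0,0,0,0,255,0,-150,0,0,0,0,255,0,-150,60,0,0,0,255,0,-150,110,0,0,0,255,0,-150,110,0,0,0,255,0,-150,110,0,0,0]'

```text
time: 10.05
tool_pos: [0.6872, 0.0935, 0.2505]
tool_rot: [[0.899, 0.003, 0.437], [-0.437, 0.004, 0.899], [0.001, -1.0, 0.005]]
ft_force: [0.1, -0.4, 0.1]
gripper_width: -0.0003
```

Run:
```python
from h import *
A=snapshot("scene")[:,:,::-1].copy(); B=snapshot("side")[:,:,::-1].copy(); cv2.imwrite("pics/sF.png",A); cv2.imwrite("pics/dF.png",B)
a=A[220:300,290:390]; b=B[220:300,265:365]
cv2.imwrite("pics/m7.png",np.hstack([cv2.resize(a,(400,320),interpolation=2),cv2.resize(b,(400,320),interpolation=2)]))
# orange sleeve ends: extreme points of mask by two-view triangulation
for n,I in(("scene",A),("side",B)):
    h=cv2.cvtColor(I,cv2.COLOR_BGR2HSV); m=cv2.inRange(h,(4,175,90),(14,255,255)); m[:200]=0;m[310:]=0;m[:,:260]=0;m[:,420:]=0
    k,l,st,ce=cv2.connectedComponentsWithStats(m)
    print(n,[(st[i].tolist(),ce[i].round(1).tolist()) for i in range(1,k) if st[i][4]>15])
# expected pixels of the sleeve centre line at the snapped-over pose (lever 6 deg)
th=np.radians(-26.15);R=np.array([[np.cos(th),-np.sin(th)],[np.sin(th),np.cos(th)]]);t=np.array([.4942,.0731])
for n in("scene","side"):
    c=camera_info(n);M=np.linalg.inv(np.array(c["cam_to_world"]))
    for nm,x,z in(("grip",175,96),("free",202,99),("mid",168,95)):
        w=np.r_[R@[x/1e3,-.01]+t,z/1e3,1]; p=M@w; uv=cv2.projectPoints(np.array([[p[0],-p[1],-p[2]]]),np.zeros(3),np.zeros(3),np.array(c["camera_matrix"]),np.array([c["k1"],0,0,0,0.]))[0]
        print(n,nm,uv.ravel().round(1))
```

```text
scene [([358, 256, 13, 13, 65], [364.3, 262.5])]
side []
scene grip [365.8 264.8]
scene free [369.8 269.6]
scene mid [364.8 263.6]
side grip [360.5 241.6]
side free [370.  240.9]
side mid [358.1 241.8]
```

View pics/m7.png

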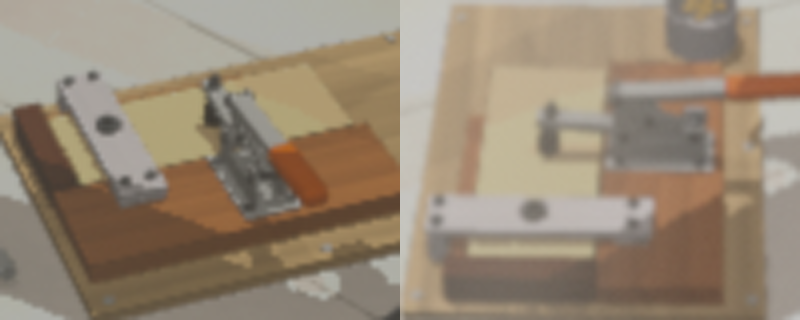

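The lever's sleeve sits at the snapped-over pose: its row in the side view is 241.7, and 241.8 was predicted. The foot is on the board and the board is still against the stop. I'm handing in.

```bash
python3 -c "
from station import *
s=observe(); print(s['time'],s['ft_force'].round(2)); print(job_done())"
```

```text
10.15 [-0.38 -1.4  -0.28]
the job is handed in; nothing more can be done
None
```

The board is home against the stop, the clamp's lever looks snapped over, and the job is handed in at 10.15 s on the robot's clock.

- **Board:** I pushed it with closed fingertips about 50 mm along the channel. It stalled at about 15 N, within 2 mm of the predicted home position. The pictures show no gap at the stop, both then and after clamping.
- **Clamp:** I pushed the lever over its arc from the robot's side. At the end it resisted a downward press of 7.8 N, more than the 2–4 N needed to pass dead centre, so I take it to be at its stop. With the fingers withdrawn, the lever stayed nearly level, with the sleeve's row within about 1 px of the predicted snapped pose in the side view. The foot sits on the board.
- **Not measured directly:** I inferred the lever's joint angle and the foot's force from the pictures and the press. The colour mask for the sleeve found nothing in the side view, so I read that position from the picture by eye. In the scene view the mask's centre was about 2 px from the predicted one.
- **Other things on the bench:** none were touched on purpose. The cup looked unmoved in the last picture, but I did not measure the others.

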